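Load the leak-test fixture and lock its swing clamp

TASK

Take the tall aluminium test piece out of the red tray and set it upright, fully home, in the round pocket of the leak-test fixture, and let go of it. Then push the black-sleeved clamp lever through its quarter turn, so that its arm swings over the piece, and press it firmly against its end stop for about half a second, with roughly 15 N; at no time load the lever with more than 25 N, by push or by squeeze. Leave the lever at its stop and the piece seated, and leave everything else on the bench where it is.

Things in the scene. Friction and masses are not known exactly. Their poses are not given: they have to be found in the camera images.
- piece: The test piece: a plain aluminium cylinder, 36 mm diameter, 52 mm tall, about 0.12 kg, standing upright; its lower 4 mm tapers to 30 mm diameter. It is the tallest of the three aluminium parts standing in the red tray (the others are 22 and 20 mm tall). Origin: centre of its underside; z up.
- tray: Red tray, fixed to the bench, 210 mm (its x) by 84 mm (its y), 20 mm tall, walls and floor 6 mm thick, with three square-ish cells in a row along its x, 68 mm apart, one part in each; the order of the parts varies. Origin: centre of its underside.
- nest (a point): Centre of the floor of the round pocket in the fixture's 66 mm square aluminium block, 30 mm above the bench. The pocket is 38 mm in diameter, 15 mm deep, with a 2 mm chamfer at its mouth, 45 mm above the bench. A piece fully home has its underside here and its top 82 mm above the bench. Axes are the fixture's: z up; the lever's pivot lies 65 mm away along -y.
- pivot (a point): Point on the vertical pivot axis of the clamp lever, at mid-height of the lever bar, 95 mm above the bench. Axes are the fixture's: the pocket lies along +y. The dark base plate is 150 mm (x) by 200 mm (y, -80 to +120 mm from here), 20 mm thick; a 38 mm post carries the lever's 40 mm hub, whose nut reaches 112 mm above the bench.
- grip (a point): Middle of the black sleeve on the lever's handle, moving with the lever: 100 mm from the pivot axis, 95 mm above the bench. The sleeve is a level bar 56 mm long (72 to 128 mm from the axis), 16 mm thick sideways, 22 mm tall, with free space around and below. Axes turn with the lever: -x points out along the handle; push its +y side, towards -y. About 5 N here moves it against dry friction.
- lever (a joint): Angle of the clamp lever about its pivot, rad. At 0 the handle lies along the fixture's -x and the clamp arm (78 mm long, 20 mm wide, underside 86 mm above the bench) along +x. It starts at 0 to 0.3 and grows anticlockwise from above, handle towards -y, to the hard stop at 1.571 with the arm over the pocket. It stays where left. A piece fully home is cleared by 4 mm; one not home blocks the arm.
- cap_a: Bystander: squat aluminium cap, 32 mm diameter, 22 mm tall, in the tray. Origin: centre of its underside.
- cap_b: Bystander: flanged aluminium cap, flange 42 mm, neck 24 mm diameter, 20 mm tall, in the tray. Origin: centre of its underside.
- driver: Bystander: screwdriver lying on the bench near the robot.
- bottle: Bystander: closed bottle, 56 mm diameter, 130 mm tall. Origin: centre of its underside.
- bin: Bystander: empty grey bin, 100 by 80 by 35 mm, behind the fixture. Origin: centre of its underside.
- gauge: Bystander: brass ring, 60 mm outside, 20 mm tall, behind the fixture. Origin: centre of its underside.
- spanner: Bystander: open-ended spanner lying on the bench near the robot.
Mind the look-alikes: they are no part of the job. Leave any orange look-alike of the piece alone.

How it is judged (in metres and radians):
On the way, in this order (a step that is already met when the one before it is completed fails the run):
1. the piece stands fully home in the pocket, released, before the lever is swung (horizontal distance between piece and nest below 0.003 m and z of piece in the frame of nest below 0.003 m and angle between piece's own z axis and vertical below 0.06 rad and contact force between the fingers and piece below 0.1 N and value of joint lever below 0.6 rad), for 0.2 s.
2. with the piece home, the lever is pressed against its end stop with more than 9 N (value of joint lever above 1.54 rad and contact force between the fingers and lever above 9 N and horizontal distance between piece and nest below 0.003 m and z of piece in the frame of nest below 0.003 m and angle between piece's own z axis and vertical below 0.06 rad), for 0.3 s.
At the end, for the whole second after the job is handed in: The piece is upright (within 0.06 rad) and fully home (within 3 mm of the pocket's floor and centre), the lever is at its end stop (above 1.53 rad), and both are released and at rest (horizontal distance between piece and nest below 0.003 m and z of piece in the frame of nest below 0.003 m and angle between piece's own z axis and vertical below 0.06 rad and contact force between the fingers and piece below 0.1 N and value of joint lever above 1.53 rad and contact force between the fingers and lever below 0.1 N and linear speed of piece below 0.02 m/s); the robot touches nothing.
It fails at once if the lever is pushed with more than 25 N (contact force between any of the arm, the fingers and lever above 25 N).
It fails at once if another thing on the bench or in the tray is moved more than 20 mm (distance of any of cap_a, cap_b, driver, bottle, bin, gauge, spanner from where it was at the start of the episode above 0.02 m).
It also fails if it takes over 72 s, if anything falls off the work surface, if the arm or the gripper's body presses on something with over 40 N, if the wrist force passes 120 N, or if a joint passes its speed limit or range.

ROBOT

A 6-joint arm with a two-finger parallel gripper is mounted at the origin on the work surface. World frame = base frame: x ahead of the robot, y to its left, z up, the work surface at z = 0. Lengths are in m, angles in degrees, forces in N, time in s.
With the tool pointing down it reaches from about 0.375 to 0.9 m from the base axis. Payload 3.1 kg.
Tool frame: the origin (TCP) lies midway between the tips of the shut fingers; the grasp point (between the pads) lies 19 mm behind it (bot.hold_point_z is the distance from the TCP to the grasp point, in m); z points along the fingers, y is the line along which they close (so a half turn about z gives the same grasp; the last joint's range is limited). The gripper opens to 87 mm and grips with 3 to 60 N. Pads are 19 mm wide; open, the fingers measure 117 mm over their backs; the gripper's body (75 mm by 190 mm) begins 51 mm behind the grasp point.
Start: joints at [66.492, 30.224, 82.088, -0, 67.689, -10.227], TCP at [0.144, 0.608, 0.223] pointing down, gripper open.
Joint ranges: [-176.69, 176.69], [-43.24, 126.21], [12.49, 139.97], [-82, 262], [0, 151.66], [-163.58, 163.58]. Speed limits (degrees/s): [159.86, 159.86, 180, 180, 180, 180].

INTERFACE

Orientations are given as a 3x3 rotation matrix whose columns are the frame's x, y, z axes.
In Python, from rig import read_state, optics, order, bot gives the robot as it stands.
- The arm moves only by the tool drive_tool, never from a script. Its argument "steps" is a list of rows, each a list of 7 numbers: the finger opening in mm, from 0 to 87, then the shift along the tool's x, y, z normalised to -1 to 1, where 1 is 0.12 m, then the turn, a rotation vector about the tool's x, y, z normalised to -1 to 1, where 1 is 1.5 rad. In form: [[jaw, tx, ty, tz, ax, ay, az], ...]. A call has 1 to 8 rows; each row is the pose to reach, as a shift and turn from the pose commanded when the call began, along the tool's axes at that moment; what a row does not reach only later rows make up. A row lasts 1/10 s, in which the tool goes at most 50 mm and 8.59 degrees, less where a joint would pass 70% of its speed; a pose out of reach is approached as far as the arm can. A call with a number of a shift or a turn outside -1 to 1 is refused whole. A call with a gripper value outside its range is refused whole. The fingers move at their own pace and stop on an object; the grip force is fixed at half the most. Time passes only in rows, so rows that repeat a pose let the fingers close. It gives the time, the measured TCP pose, the force, the opening and the grip force at its end, in the units of the state.
- read_state(): the state, without advancing time (a new reading comes with each control period).
- optics.capture(name): name is "side" or "top" or "wrist"; returns a dict with "color" (420x560x3 uint8, blue, green, red), "range_z" (420x560 float32, m along the optical axis (not along the pixel's ray), 0 where there is no reading), "fx", "fy", "cx", "cy" (pixels), "rvec" (rotation vector, rad) and "tvec" (3), from world to camera coordinates, as OpenCV has them. Camera axes: x right, y down, z forward; pixel columns grow to the right and rows downward; lengths in m; the calibration is good to about 2 mm. A picture is of the moment at which its call begins.
- order.hand_in(): hands the job in; it is judged then, once.
The state is a dict: "time_s": time; "joint_positions": joint angles; "qvel": joint speeds; "tau": joint torques, N m; "position": TCP position; "tcp_rot": TCP orientation; "force": force on the tool from outside, world axes, zero at the start; "moment": the same for the moment, N m; "opening": opening from 0.0 (shut) to 1.0 (fully open); "grasp_force": force on a finger pad.
Only numpy, scipy, OpenCV 4.12 (cv2) and the standard library are available. Lean on these libraries where they do the work, as an engineer would, in place of code of your own. Each camera call takes 0.05 s, during which the arm holds its last target. There are 200 camera calls.

## Working session

There is one attempt and no reset: what is moved stays moved. The work goes in short steps, Python scripts to look and compute and a tool call to move; the robot and the scene stay as the last step left them, time stands still between calls to the robot, and variables do not carry over. Pictures are saved under pics/ and viewed, at most 10 in all, crops included, and the job is handed in when it is done.

Besides the shell and the picture viewer there is one more tool, called after ">>>" as name(argument=value, ...), one argument or row to a line, values as JSON. drive_tool: Moves the arm, as the interface text tells. Scaled input: -1 to 1 covers 0.12 m each way for a shift and 1.5 rad each way for a turn. Its arguments: {"type":"object","properties":{"steps":{"type":"array"}},"required":["steps"]}

```bash
ls; mkdir -p pics
python3 - <<'E'
from rig import read_state, optics, bot
import cv2,numpy as np
s=read_state(); print(s['time_s'],s['position'],np.round(s['tcp_rot'],3).tolist(),s['opening'],bot.hold_point_z)
for n in('side','top','wrist'):
    d=optics.capture(n); cv2.imwrite(f'pics/{n}0.png',d['color']); np.savez(f'pics/{n}0.npz',**d)
    R=cv2.Rodrigues(np.array(d['rvec'],float))[0]; print(n,d['fx'],d['cx'],d['cy'],(-R.T@np.ravel(d['tvec'])).round(3),R[2].round(3))
E
```

```text
pics
0.0 [0.14326763 0.60761489 0.22156214] [[-0.973, 0.23, -0.001], [0.23, 0.973, -0.002], [0.0, -0.002, -1.0]] 1.001040984983298 0.0187
side 434.4465813100124 268.6442135632281 206.83931757129542 [0.448 0.57  0.738] [ 0.067 -0.68  -0.73 ]
top 499.6432486492077 275.8407786589424 210.3844200030161 [ 0.368 -0.05   1.159] [ 0.147  0.024 -0.989]
wrist 350.40503029962343 286.64040326879007 212.737794833161 [0.072 0.625 0.383] [ 0.261 -0.064 -0.963]
```

View pics/top0.png

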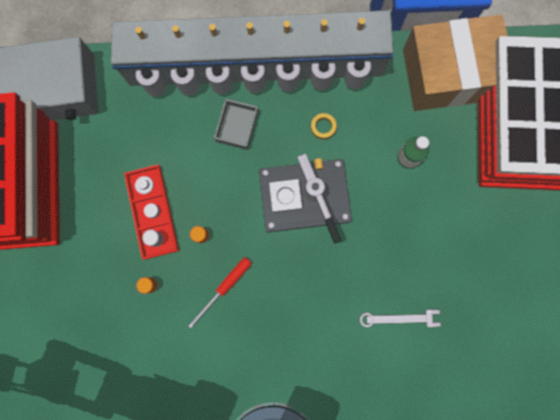

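View pics/side0.png

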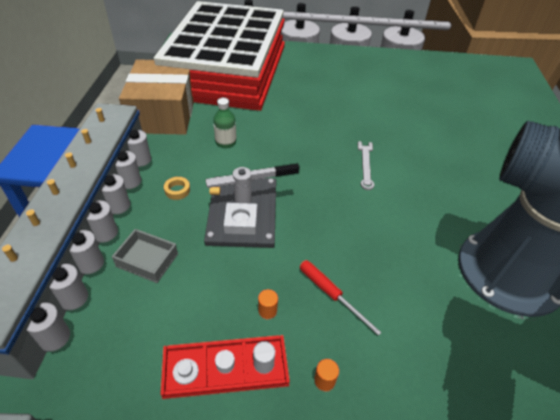

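Candidates for the piece in the top view are the tall cylinder at (151,238), cap_a at (151,211), the flanged cap at (144,185), and orange look-alikes at (198,234) and (145,285). In the side view the tall cylinder is at (264,357). I choose (151,238), since it is the tallest aluminium part in the tray. The pocket is at (285,195), the pivot at (316,187) and the handle end at (338,237). Next I'll measure these.

```bash
cat > h.py <<'E'
import numpy as np, cv2
def cam(d):
    R=cv2.Rodrigues(np.array(d['rvec'],float))[0]; return R,-R.T@np.ravel(d['tvec']).astype(float)
def cloud(d):
    R,c=cam(d); z=np.asarray(d['range_z'],float); v,u=np.mgrid[:z.shape[0],:z.shape[1]]
    P=np.stack([(u-d['cx'])/d['fx']*z,(v-d['cy'])/d['fy']*z,z],-1)@R+c; P[z==0]=np.nan; return P
def ray(d,u,v):
    R,c=cam(d); return c,R.T@np.array([(u-d['cx'])/d['fx'],(v-d['cy'])/d['fy'],1])
def onplane(d,u,v,h):
    c,r=ray(d,u,v); return c+r*(h-c[2])/r[2]
def tri(a,b):  # two rays -> midpoint, gap
    (c1,r1),(c2,r2)=a,b; t=np.linalg.lstsq(np.stack([r1,-r2],1),c2-c1,rcond=None)[0]
    p,q=c1+t[0]*r1,c2+t[1]*r2; return (p+q)/2,np.linalg.norm(p-q)
E
python3 - <<'E'
from h import *
top,side=[dict(np.load(f'pics/{n}0.npz')) for n in('top','side')]
def circ(d,P,uv,r,lo,hi,name):
    m=(P[...,2]>lo)&(P[...,2]<hi); v,u=np.mgrid[:420,:560]; m&=(np.hypot(u-uv[0],v-uv[1])<r)
    q=P[m]; uu=np.argwhere(m)[:,::-1].astype(np.float32)
    (cx,cy),R=cv2.minEnclosingCircle((q[:,:2]*1000).astype(np.float32))
    print(name,m.sum(),'med',np.median(q,0).round(4),'encl',round(cx,1),round(cy,1),'R',round(R,1),'pixmean',uu.mean(0).round(1)); return uu.mean(0)
C={n:cloud(d) for n,d in(('top',top),('side',side))}
D={'top':top,'side':side}
for n,l in (('top',dict(piece=(151,238),cap_a=(151,211),capb=(144,185),hub=(316,187),block=(285,195))),('side',dict(piece=(264,354),cap_a=(225,360),capb=(185,370),hub=(241,174),block=(240,216)))):
    for k,uv in l.items():
        print(n,k,C[n][uv[1],uv[0]].round(4))
    circ(D[n],C[n],l['piece'],16,.052,.066,n+' piece')
    circ(D[n],C[n],l['block'],28,.041,.049,n+' block')
    circ(D[n],C[n],l['hub'],14,.106,.118,n+' nut')
    m=(C[n][...,2]>.08)&(C[n][...,2]<.125)&(D[n]['color'].max(-1)<70)
    x=C[n]; m&=(abs(x[...,0]-C[n][l['hub'][1],l['hub'][0]][0])<.16)&(abs(x[...,1]-C[n][l['hub'][1],l['hub'][0]][1])<.1)
    q=x[m]; 
    if len(q): mu=q.mean(0); w=np.linalg.svd(q[:,:2]-mu[:2],full_matrices=False)[2][0]; t=(q[:,:2]-mu[:2])@w; print(n,'sleeve',len(q),mu.round(4),w.round(3),np.ptp(t).round(3),q[:,2].max().round(4))
    # base plate contour at z~.02
    m=((abs(C[n][...,2]-.02)<.006)&(np.linalg.norm(x[...,:2]-C[n][l['block'][1],l['block'][0]][:2],axis=-1)<.2)&(D[n]['color'].max(-1)<110)).astype(np.uint8)
    r=cv2.minAreaRect((x[m>0][:,:2]*1000).astype(np.float32)); print(n,'plate',m.sum(),r)
    q=x[(abs(x[...,2]-.045)<.004)&(np.linalg.norm(x[...,:2]-C[n][l['block'][1],l['block'][0]][:2],axis=-1)<.06)]
    print(n,'blockrect',cv2.minAreaRect((q[:,:2]*1000).astype(np.float32)))
c=np.hstack([cv2.resize(top['color'][150:270,110:270],None,fx=2.4,fy=2.4),cv2.resize(top['color'][140:260,240:360],None,fx=2.4,fy=2.4)]); 
cv2.imwrite('pics/crop1.png',c)
E
```

```text
top piece [0.4787 0.2571 0.0567]
top cap_a [0.5437 0.265  0.0303]
top capb [0.6066 0.2838 0.0237]
top hub [ 0.5714 -0.1113  0.1108]
top block [ 0.5715 -0.0443  0.026 ]
top piece 193 med [0.4804 0.2595 0.0572] encl 479.7 259.9 R 18.3 pixmean [149.9 237.3]
top block 585 med [ 0.5673 -0.0435  0.0444] encl 567.1 -52.1 R 51.6 pixmean [284.9 195.2]
top nut 117 med [ 0.5739 -0.1077  0.108 ] encl 571.3 -109.3 R 21.3 pixmean [314.5 186.4]
top sleeve 183 [ 0.4789 -0.1433  0.105 ] [-0.934 -0.358] 0.052 0.11
top plate 3501 ((622.2479858398438, -27.414382934570312), (333.2732238769531, 264.7339172363281), 89.92745971679688)
top blockrect ((569.0328369140625, -54.939212799072266), (66.53704833984375, 88.59484100341797), 5.369970798492432)
side piece [0.4796 0.2635 0.0572]
side cap_a [0.5448 0.2687 0.0277]
side capb [0.6075 0.293  0.0261]
side hub [ 0.5746 -0.1019  0.1099]
side block [ 0.5711 -0.0518  0.032 ]
side piece 382 med [0.4805 0.2608 0.0588] encl 480.6 258.9 R 18.7 pixmean [263.6 352. ]
side block 627 med [ 0.5695 -0.0469  0.0459] encl 571.5 -56.8 R 54.5 pixmean [240.3 213.8]
side nut 168 med [ 0.5736 -0.1072  0.1078] encl 570.2 -109.5 R 24.1 pixmean [241.8 172.6]
side sleeve 235 [ 0.4794 -0.1391  0.1004] [0.94 0.34] 0.051 0.1099
side plate 2782 ((612.627197265625, -22.814712524414062), (301.475830078125, 276.9434814453125), 17.513517379760742)
side blockrect ((570.5516357421875, -59.403133392333984), (66.24252319335938, 98.33531951904297), 4.993050575256348)
```

View pics/crop1.png

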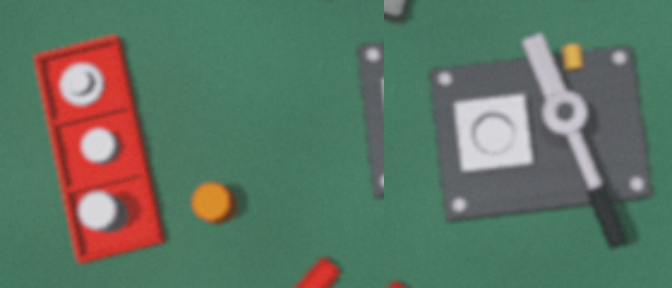

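The crop confirms the tall plain cylinder in the near cell at top-view (150,237). Its top is at about 57–58 mm in both views, R≈18, centre (0.480, 0.2595). The pivot is near (0.572,-0.1085), and the handle is at about 0.28 rad. I'll move toward the piece.

>>> drive_tool(
  steps=[
    [87,-0.3,-0.18,0,0,0,0],
    [87,-0.6,-0.36,0,0,0,0],
    [87,-0.85,-0.54,0,0,0,0],
    [87,-0.85,-0.54,0,0,0,0],
  ],
)

```text
time_s: 0.55
position: [0.2302, 0.5185, 0.2222]
tcp_rot: [[-0.972, 0.234, -0.0], [0.234, 0.972, -0.003], [-0.001, -0.003, -1.0]]
force: [0.4, 0.1, -0.2]
opening: 1.002
grasp_force: 0.0
```

>>> drive_tool(
  steps=[
    [87,-0.3,-0.18,0,0,0,0],
    [87,-0.6,-0.36,0,0,0,0],
    [87,-0.85,-0.54,0,0,0,0],
    [87,-0.85,-0.54,0,0,0,0],
  ],
)

```text
time_s: 0.95
position: [0.3146, 0.4331, 0.2224]
tcp_rot: [[-0.972, 0.234, 0.0], [0.234, 0.972, -0.001], [-0.001, -0.001, -1.0]]
force: [-0.3, 0.1, 0.1]
opening: 1.0
grasp_force: 0.0
```

>>> drive_tool(
  steps=[
    [87,-0.3,-0.18,0,0,0,0],
    [87,-0.6,-0.36,0,0,0,0],
    [87,-0.85,-0.54,0,0,0,0],
    [87,-0.85,-0.54,0,0,0,0],
  ],
)

```text
time_s: 1.35
position: [0.3993, 0.3474, 0.2225]
tcp_rot: [[-0.972, 0.234, 0.001], [0.234, 0.972, -0.0], [-0.001, 0.0, -1.0]]
force: [-0.5, 1.1, -0.5]
opening: 0.999
grasp_force: 0.0
```

>>> drive_tool(
  steps=[
    [87,-0.3,-0.18,0,0,0,0],
    [87,-0.6,-0.36,0,0,0,0],
    [87,-0.85,-0.54,0,0,0,0],
    [87,-0.85,-0.54,0,0,0,0],
    [87,-0.85,-0.54,0,0,0,0],
  ],
)

```text
time_s: 1.85
position: [0.4806, 0.2632, 0.2222]
tcp_rot: [[-0.973, 0.231, -0.001], [0.231, 0.973, 0.001], [0.001, 0.001, -1.0]]
force: [-1.2, 0.8, -0.4]
opening: 0.999
grasp_force: 0.0
```

```bash
cat >> h.py <<'E'
def delta(s,t):  # world target -> normalised tool shift
    return (np.array(s['tcp_rot']).T@(np.array(t)-np.array(s['position']))/.12).round(3)
def yaw(s): R=np.array(s['tcp_rot']); return np.degrees(np.arctan2(R[1,1],R[0,1])).round(2)
E
python3 - <<'E'
from rig import *
from h import *
s=read_state(); print(s['time_s'],s['position'],yaw(s),delta(s,[.4803,.2595,.030]),s['force'])
d=optics.capture('wrist'); np.savez('pics/w1.npz',**d); cv2.imwrite('pics/w1.png',d['color'])
P=cloud(d); m=(abs(P[...,2]-.058)<.007)&(np.hypot(P[...,0]-.48,P[...,1]-.26)<.03)
q=P[m]; print(len(q),np.median(q,0).round(4),cv2.minEnclosingCircle((q[:,:2]*1000).astype(np.float32)))
E
```

```text
1.85 [0.48055635 0.26315534 0.22224966] 76.67 [-0.007 -0.031  1.602] [-1.23934927  0.81783139 -0.42488673]
1062 [0.4797 0.2587 0.0567] ((480.7230224609375, 258.4132080078125), 17.986003875732422)
```

View pics/w1.png

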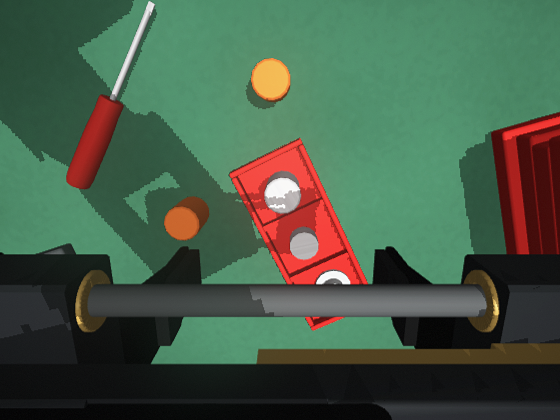

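The wrist view shows the tall cylinder at (283,195) on the fingers' centreline, with the driver-side orange look-alikes clear of the jaws. Three views agree within 1–2 mm, so I'll descend.

>>> drive_tool(
  steps=[
    [87,-0.006,-0.035,0.35,0,0,0],
    [87,-0.006,-0.035,0.7,0,0,0],
    [87,-0.006,-0.035,1.0,0,0,0],
    [87,-0.006,-0.035,1.0,0,0,0],
  ],
)

```text
time_s: 2.3
position: [0.4756, 0.2585, 0.0984]
tcp_rot: [[-0.974, 0.228, -0.011], [0.228, 0.974, -0.003], [0.01, -0.005, -1.0]]
force: [-0.3, -0.1, 0.5]
opening: 1.0
grasp_force: 0.0
```

>>> drive_tool(
  steps=[
    [87,0,0,0.2,0,0,0],
    [87,0,0,0.4,0,0,0],
    [87,0,0,0.6,0,0,0],
    [87,0,0,0.6,0,0,0],
    [87,0,0,0.6,0,0,0],
  ],
)

```text
time_s: 2.8
position: [0.4811, 0.2591, 0.0319]
tcp_rot: [[-0.974, 0.229, 0.001], [0.229, 0.974, 0.001], [-0.001, 0.001, -1.0]]
force: [-0.3, 0.5, 0.2]
opening: 0.999
grasp_force: 0.0
```

>>> drive_tool(
  steps=[
    [30,0,0,0,0,0,0],
    [30,0,0,0,0,0,0],
    [30,0,0,0,0,0,0],
    [30,0,0,0,0,0,0],
    [30,0,0,0,0,0,0],
    [30,0,0,0,0,0,0],
    [30,0,0,0,0,0,0],
    [30,0,0,0,0,0,0],
  ],
)

```text
time_s: 3.6
position: [0.4809, 0.2581, 0.0305]
tcp_rot: [[-0.973, 0.23, 0.0], [0.23, 0.973, 0.0], [-0.0, 0.0, -1.0]]
force: [0.3, 0.7, 0.1]
opening: 0.403
grasp_force: 30.0
```

>>> drive_tool(
  steps=[
    [30,0,0,-0.2,0,0,0],
    [30,0,0,-0.5,0,0,0],
    [30,0,0,-0.8,0,0,0],
    [30,0,0,-1,0,0,0],
    [30,0,0,-1,0,0,0],
  ],
)

```text
time_s: 4.1
position: [0.483, 0.2587, 0.1536]
tcp_rot: [[-0.973, 0.23, 0.007], [0.23, 0.973, 0.002], [-0.006, 0.004, -1.0]]
force: [-0.0, -0.5, -2.1]
opening: 0.408
grasp_force: 30.0
```

Run:
```python
from rig import *
from h import *
s=read_state(); print(s['position'],s['opening'],s['grasp_force'],s['force'],s['joint_positions'])
for n in('top','side'):
    d=dict(np.load(f'pics/{n}0.npz')); P=cloud(d); c0=np.array([.5705,-.044])
    g=d['color'].min(-1); r=np.linalg.norm(P[...,:2]-c0,axis=-1)
    m=(r<.05)&(P[...,2]>.030)&(P[...,2]<.052)&(g>120)
    m=cv2.morphologyEx(m.astype(np.uint8),cv2.MORPH_CLOSE,np.ones((5,5)))
    k=max(cv2.findContours(m,0,1)[0],key=cv2.contourArea)
    q=np.array([onplane(d,*p[0],.045) for p in k]); R=cv2.minAreaRect((q[:,:2]*1000).astype(np.float32)); print(n,'block',R)
    # pocket: rim circle via Canny edge pts near centre
    e=cv2.Canny(cv2.GaussianBlur(d['color'],(3,3),0),25,70); v,u=np.nonzero(e)
    q=np.array([onplane(d,a,b,.045) for a,b in zip(u,v)])[:,:2]; f=np.hypot(*(q-np.array(R[0])/1000).T); q=q[(f>.013)&(f<.024)]
    el=cv2.fitEllipse((q*1000).astype(np.float32)); print(n,'pocket',len(q),el)
    m=np.nan_to_num(P[...,2])>.095; m&=(np.hypot(P[...,0]-.572,P[...,1]+.1085)<.035)
    cv2.imwrite(f'pics/{n}c.png',cv2.resize(d['color'][140:250,200:360],None,fx=5,fy=5))
```

```text
[0.48297875 0.25873161 0.1536075 ] 0.4079859832334178 29.972499300492927 [-0.01365583 -0.45680722 -2.05521943] [ 1.64909550e+01  2.95454656e+01  9.74128909e+01 -2.76147194e-03
  5.26273357e+01 -6.02345918e+01]
top block ((567.4594116210938, -43.84574890136719), (67.55079650878906, 65.86776733398438), 4.717742919921875)
top pocket 119 ((567.67626953125, -44.56852722167969), (40.636905670166016, 41.299896240234375), 17.234804153442383)
side block ((568.4840087890625, -40.28445053100586), (66.75518798828125, 83.72103881835938), 5.274064540863037)
side pocket 39 ((570.2048950195312, -48.36246109008789), (25.952547073364258, 37.067081451416016), 102.72417449951172)
```

>>> drive_tool(
  steps=[
    [30,-0.14,-0.3,-0.1,0,0,0],
    [30,-0.29,-0.65,-0.19,0,0,0],
    [30,-0.44,-1,-0.19,0,0,0],
    [30,-0.44,-1,-0.19,0,0,0],
  ],
)

```text
time_s: 4.5
position: [0.5053, 0.1243, 0.1721]
tcp_rot: [[-0.972, 0.235, -0.001], [0.235, 0.972, -0.002], [0.001, -0.002, -1.0]]
force: [0.3, 0.4, -1.1]
opening: 0.407
grasp_force: 30.0
```

>>> drive_tool(
  steps=[
    [30,-0.14,-0.3,-0.1,0,0,0],
    [30,-0.29,-0.65,-0.19,0,0,0],
    [30,-0.44,-1,-0.19,0,0,0],
    [30,-0.44,-1,-0.19,0,0,0],
    [30,-0.44,-1,-0.19,0,0,0],
    [30,-0.44,-1,-0.19,0,0,0],
  ],
)

```text
time_s: 5.1
position: [0.5271, 0.0015, 0.1948]
tcp_rot: [[-0.973, 0.229, -0.003], [0.229, 0.973, 0.001], [0.004, 0.0, -1.0]]
force: [-0.5, 0.5, -1.5]
opening: 0.404
grasp_force: 30.0
```

Run:
```python
from rig import *
from h import *
s=read_state(); print(s['time_s'],s['position'],s['opening'],s['force'],yaw(s))
d=optics.capture('wrist'); np.savez('pics/w2.npz',**d); cv2.imwrite('pics/w2.png',d['color'])
```

```text
5.1 [0.52710552 0.00148176 0.19479968] 0.40425334887726844 [-0.47371292  0.52707465 -1.54847076] 76.75
```

View pics/w2.png

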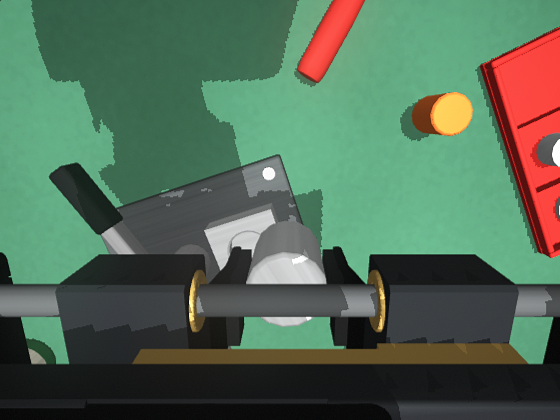

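The wrist view is partly blocked: the pocket is at (245,245) behind the held piece at (285,270). It also shows the black sleeve at (85,195). Tool +x is image-up, so I'll turn to the placing yaw and hover past the pocket on the lever side to see it clear.

>>> drive_tool(
  steps=[
    [30,-0.1,-0.14,0,0,0,0.1],
    [30,-0.2,-0.28,0,0,0,0.2],
    [30,-0.3,-0.42,0,0,0,0.3],
    [30,-0.4,-0.56,0,0,0,0.4],
    [30,-0.5,-0.7,0,0,0,0.5],
    [30,-0.58,-0.78,0,0,0,0.6],
    [30,-0.58,-0.78,0,0,0,0.7],
    [30,-0.58,-0.78,0,0,0,0.8],
  ],
)

```text
time_s: 5.95
position: [0.5745, -0.1054, 0.1954]
tcp_rot: [[-0.134, 0.991, -0.001], [0.991, 0.134, 0.001], [0.001, -0.001, -1.0]]
force: [0.3, -0.3, -1.4]
opening: 0.406
grasp_force: 30.0
```

>>> drive_tool(
  steps=[
    [30,0,0,0,0,0,0.034],
    [30,0,0,0,0,0,0.034],
    [30,0,0,0,0,0,0.034],
  ],
)

```text
time_s: 6.25
position: [0.5745, -0.1055, 0.1958]
tcp_rot: [[-0.091, 0.996, -0.001], [0.996, 0.091, 0.0], [0.001, -0.001, -1.0]]
force: [-0.0, -0.0, -1.4]
opening: 0.4
grasp_force: 30.0
```

Run:
```python
from rig import *
from h import *
s=read_state(); print(s['time_s'],s['position'],s['opening'],s['force'],yaw(s))
d=optics.capture('wrist'); np.savez('pics/w3.npz',**d); cv2.imwrite('pics/w3.png',d['color'])
```

```text
6.25 [ 0.57446889 -0.10548286  0.195777  ] 0.3999747719648452 [-0.03405869 -0.02232976 -1.42649816] 5.22
```

View pics/w3.png

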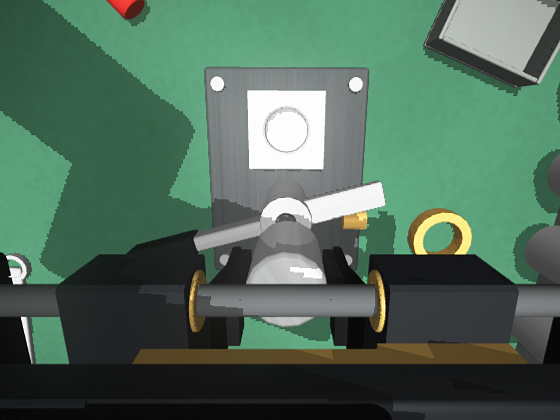

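The pocket is clearly visible at (287,130) in the block, whose corners run from (248,91) to (325,169), and the lever hub is at (286,215).

Run:
```python
from h import *
d=dict(np.load('pics/w3.npz')); P=cloud(d); g=cv2.cvtColor(d['color'],6)
print('depth rim/floor',P[130,257].round(4),P[160,315].round(4),P[130,287].round(4))
f=lambda u,v,h: onplane(d,u,v,h)[:2]*1000
m=((g>190)&(abs(P[...,2]-.04)<.02)).astype(np.uint8); m[:,:235]=0;m[:,340:]=0;m[:80]=0;m[182:]=0
m=cv2.morphologyEx(m,cv2.MORPH_CLOSE,np.ones((7,7)))
k=max(cv2.findContours(m,0,1)[0],key=cv2.contourArea); q=np.array([f(*p[0],.045) for p in k],np.float32)
print('block',cv2.minAreaRect(q))
e=cv2.Canny(g,40,120); v,u=np.nonzero(e); r=np.hypot(u-287,v-130); s=(r>16)&(r<27)
q=np.array([f(a,b,.045) for a,b in zip(u[s],v[s])],np.float32); el=cv2.fitEllipseAMS(q); print('pocket',len(q),el)
rr=np.hypot(*(q-np.array(el[0])).T); print(np.percentile(rr,[5,50,95]))
w3=np.array(el[0])
t=dict(np.load('pics/top0.npz')); mid,gap=tri(ray(d,287,130),ray(t,285.5,195)); print('tri',mid.round(4),gap)
m=(P[...,2]>.106)&(P[...,2]<.118)&(np.hypot(P[...,0]-.5735,P[...,1]+.109)<.02); print('nut',m.sum(),np.median(P[m],0))
```

```text
depth rim/floor [ 0.5439 -0.0474  0.0448] [ 0.5971 -0.0688  0.0423] [ 0.5699 -0.0457  0.0285]
block ((568.934814453125, -45.27206802368164), (65.98715209960938, 65.86648559570312), 5.041787147521973)
pocket 303 ((569.00439453125, -45.14630126953125), (36.91695785522461, 37.24247741699219), 89.54765319824219)
[15.69022207 18.19801971 20.04107692]
tri [ 0.5699 -0.0454  0.035 ] 6.652754464588728e-05
nut 183 [ 0.57387959 -0.10443905  0.11006575]
```

>>> drive_tool(
  steps=[
    [30,0.25,0,0,0,0,0],
    [30,0.507,-0.001,0,0,0,0],
    [30,0.507,-0.001,0.25,0,0,0],
    [30,0.507,-0.001,0.5,0,0,0],
    [30,0.507,-0.001,0.75,0,0,0],
    [30,0.507,-0.001,0.95,0,0,0],
    [30,0.507,-0.001,0.95,0,0,0],
    [30,0.507,-0.001,0.95,0,0,0],
  ],
)

```text
time_s: 7.1
position: [0.5693, -0.0461, 0.0822]
tcp_rot: [[-0.089, 0.996, -0.0], [0.996, 0.089, 0.0], [0.0, -0.0, -1.0]]
force: [-0.4, -0.3, -0.9]
opening: 0.41
grasp_force: 30.0
```

Run:
```python
from rig import *
from h import *
s=read_state(); print(s['time_s'],s['position'],s['opening'],s['force'],yaw(s),delta(s,[.5688,-.0450,.0545]))
d=optics.capture('top'); e=optics.capture('side')
cv2.imwrite('pics/p4.png',np.hstack([cv2.resize(d['color'][150:240,240:360],None,fx=3.3,fy=3.3),cv2.resize(e['color'][150:240,180:300],None,fx=3.3,fy=3.3)]))
```

```text
7.1 [ 0.56934851 -0.0460849   0.08220421] 0.40995038227503766 [-0.38533386 -0.34439819 -0.8668413 ] 5.09 [ 0.009 -0.004  0.231]
```

View pics/p4.png

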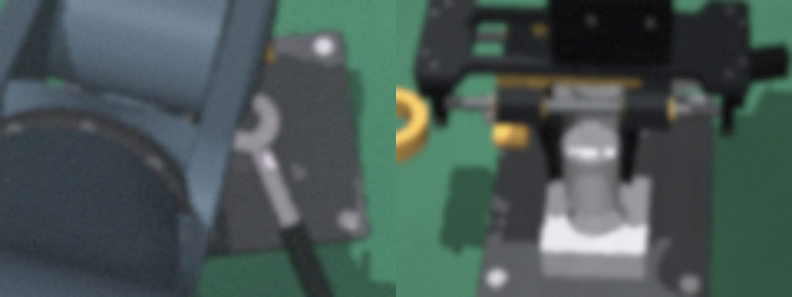

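The side view (right half) shows the piece directly above the pocket. I'll lower it slowly.

>>> drive_tool(
  steps=[
    [30,0.007,-0.003,0.05,0,0,0],
    [30,0.007,-0.003,0.08,0,0,0],
    [30,0.007,-0.003,0.1,0,0,0],
    [30,0.007,-0.003,0.12,0,0,0],
    [30,0.007,-0.003,0.14,0,0,0],
    [30,0.007,-0.003,0.16,0,0,0],
  ],
)

```text
time_s: 7.8
position: [0.5688, -0.0455, 0.0628]
tcp_rot: [[-0.088, 0.996, 0.0], [0.996, 0.088, 0.0], [0.0, 0.0, -1.0]]
force: [-0.0, -0.7, -0.7]
opening: 0.404
grasp_force: 30.0
```

>>> drive_tool(
  steps=[
    [30,0,0,0.02,0,0,0],
    [30,0,0,0.04,0,0,0],
    [30,0,0,0.055,0,0,0],
    [30,0,0,0.065,0,0,0],
    [30,0,0,0.065,0,0,0],
  ],
)

```text
time_s: 8.3
position: [0.5687, -0.0455, 0.055]
tcp_rot: [[-0.088, 0.996, -0.0], [0.996, 0.088, 0.0], [0.0, -0.0, -1.0]]
force: [0.9, 1.1, -1.5]
opening: 0.405
grasp_force: 30.0
```

>>> drive_tool(
  steps=[
    [30,0,0,0.005,0,0,0],
    [30,0,0,0.01,0,0,0],
    [30,0,0,0.01,0,0,0],
  ],
)

```text
time_s: 8.6
position: [0.569, -0.0455, 0.0545]
tcp_rot: [[-0.088, 0.996, 0.0], [0.996, 0.088, -0.0], [-0.0, 0.0, -1.0]]
force: [-0.6, 1.1, 2.9]
opening: 0.406
grasp_force: 30.0
```

Contact came at the expected height. I'll release and rise.

>>> drive_tool(
  steps=[
    [60,0,0,0,0,0,0],
    [60,0,0,0,0,0,0],
    [60,0,0,0,0,0,0],
    [60,0,0,0,0,0,0],
    [60,0,0,0,0,0,0],
  ],
)

```text
time_s: 9.1
position: [0.5688, -0.0455, 0.0539]
tcp_rot: [[-0.088, 0.996, 0.0], [0.996, 0.088, -0.0], [-0.0, 0.0, -1.0]]
force: [0.8, 0.3, -0.9]
opening: 0.675
grasp_force: 0.0
```

>>> drive_tool(
  steps=[
    [60,0,0,-0.1,0,0,0],
    [60,0,0,-0.3,0,0,0],
    [60,0,0,-0.6,0,0,0],
    [60,0,0,-0.95,0,0,0],
    [60,-0.2,0,-1,0,0,0],
    [60,-0.51,0,-1,0,0,0],
    [60,-0.51,0,-1,0,0,0],
    [60,-0.51,0,-1,0,0,0],
  ],
)

```text
time_s: 9.9
position: [0.574, -0.107, 0.1746]
tcp_rot: [[-0.086, 0.996, 0.0], [0.996, 0.086, 0.0], [0.0, 0.0, -1.0]]
force: [-0.0, 0.3, 0.0]
opening: 0.686
grasp_force: 0.0
```

Run:
```python
from rig import *
from h import *
s=read_state(); print(s['time_s'],s['position'],s['opening'],s['force'],yaw(s))
d=optics.capture('wrist'); P=cloud(d); cv2.imwrite('pics/w5.png',d['color'])
e=optics.capture('side'); Q=cloud(e)
for n,X in(('wrist',P),('side',Q)):
    m=(abs(X[...,2]-.085)<.015)&(np.hypot(X[...,0]-.569,X[...,1]+.0455)<.024); q=X[m]; print(n,len(q),np.median(q,0).round(4),np.percentile(q[:,2],[5,25,75,95]).round(4),cv2.minEnclosingCircle((q[:,:2]*1000).astype(np.float32)))
for n,X,dd in(('wrist',P,d),('side',Q,e)):
    m=(X[...,2]>.085)&(X[...,2]<.115)&(dd['color'].max(-1)<75)&(np.hypot(X[...,0]-.573,X[...,1]+.1095)<.14)&(X[...,0]<.53); q=X[m]
    if len(q)>5:
        mu=q.mean(0); w=np.linalg.svd(q[:,:2]-mu[:2],full_matrices=False)[2][0]; print(n,'sleeve',len(q),mu.round(4),w.round(3),np.median(q[:,2]))
```

```text
9.9 [ 0.57403626 -0.10699615  0.17460291] 0.6855405510361505 [-0.01702345  0.29329112  0.02533889] 4.94
wrist 1970 [ 0.5696 -0.0446  0.0807] [0.0792 0.0802 0.0812 0.082 ] ((569.5625, -44.920867919921875), 17.84404945373535)
side 226 [ 0.5694 -0.0389  0.0825] [0.0719 0.0802 0.0836 0.085 ] ((570.6476440429688, -43.375370025634766), 18.683015823364258)
wrist sleeve 998 [ 0.4923 -0.1367  0.1006] [-0.984 -0.177] 0.10390996167446452
side sleeve 244 [ 0.4802 -0.1387  0.1005] [0.936 0.352] 0.10264657121001414
```

View pics/w5.png

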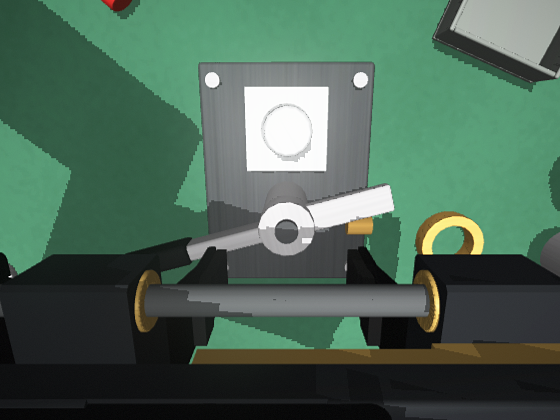

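The piece top is at 81–82 mm and centred on the pocket at (287,130), so it is home. Next I'll shut the fingers and go to the +y side of the sleeve with tool y along the handle.

>>> drive_tool(
  steps=[
    [0,0.03,-0.25,0,0,0,-0.08],
    [0,0.06,-0.55,0,0,0,-0.169],
    [0,0.088,-0.887,0,0,0,-0.169],
    [0,0.088,-0.887,0,0,0,-0.169],
    [0,0.088,-0.887,0.3,0,0,-0.169],
    [0,0.088,-0.887,0.6,0,0,-0.169],
    [0,0.088,-0.887,0.79,0,0,-0.169],
    [0,0.088,-0.887,0.79,0,0,-0.169],
  ],
)

```text
time_s: 10.8
position: [0.4655, -0.1036, 0.0767]
tcp_rot: [[-0.336, 0.942, -0.006], [0.942, 0.336, 0.003], [0.005, -0.005, -1.0]]
force: [-0.4, -0.5, 0.3]
opening: 0.052
grasp_force: 0.0
```

Run:
```python
from rig import *
from h import *
s=read_state(); print(s['time_s'],s['position'],s['opening'],s['force'],yaw(s))
n=np.array([-np.sin(np.radians(19.5)),np.cos(np.radians(19.5))]); piv=np.array([.5747,-.110]); print('dist to handle axis',(np.array(s['position'])[:2]-piv)@n, (np.array(s['position'])[:2]-piv)@np.array([-n[1],n[0]]))
d=optics.capture('side'); cv2.imwrite('pics/s6.png',cv2.resize(d['color'][110:270,180:340],None,fx=3.5,fy=3.5))
```

```text
10.8 [ 0.46552152 -0.10359294  0.07670994] 0.05214391984148695 [-0.42314184 -0.46947712  0.25808957] 19.62
dist to handle axis 0.04248408529508157 0.10077744769344607
```

View pics/s6.png

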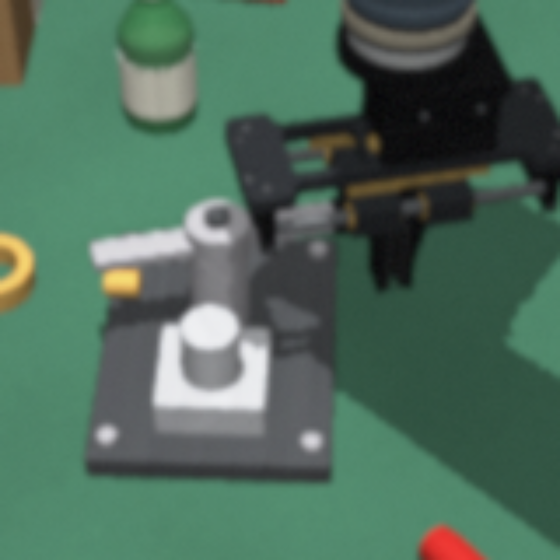

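The view shows the piece seated, the shut fingers at (395,265) in front of the sleeve, and the body clear of the hub. I'll approach slowly to contact.

>>> drive_tool(
  steps=[
    [0,-0.06,0,0,0,0,0],
    [0,-0.12,0,0,0,0,0],
    [0,-0.14,0,0,0,0,0],
    [0,-0.16,0,0,0,0,0],
    [0,-0.175,0,0,0,0,0],
    [0,-0.19,0,0,0,0,0],
    [0,-0.205,0,0,0,0,0],
    [0,-0.22,0,0,0,0,0],
  ],
)

```text
time_s: 11.65
position: [0.4749, -0.1284, 0.0792]
tcp_rot: [[-0.334, 0.942, -0.002], [0.942, 0.334, 0.003], [0.004, -0.001, -1.0]]
force: [-0.9, 5.9, 3.6]
opening: 0.005
grasp_force: 2.8
```

```bash
cat >> h.py <<'E'
PIV=np.array([.5747,-.110])
def arc(s,ps):
    p=np.array(s['tcp_rot'])[:2,:2].T@(PIV-np.array(s['position'])[:2]); print('pivot in tool',p.round(4),'yaw',yaw(s),'F',np.round(s['force'],1))
    for a in np.radians(ps):
        c,n=np.cos(a),np.sin(a); sh=(p-np.array([[c,n],[-n,c]])@p)/.12; print([0,*sh.round(3),0,0,0,(-a/1.5).round(3)])
E
python3 - <<'E'
from rig import *
from h import *
s=read_state(); arc(s,[2,5,8,11,14,17,20,23])
E
```

```text
pivot in tool [-0.016   0.1002] yaw 19.54 F [-0.9  5.9  3.6]
[0, np.float64(-0.029), np.float64(-0.004), 0, 0, 0, np.float64(-0.023)]
[0, np.float64(-0.073), np.float64(-0.008), 0, 0, 0, np.float64(-0.058)]
[0, np.float64(-0.118), np.float64(-0.01), 0, 0, 0, np.float64(-0.093)]
[0, np.float64(-0.162), np.float64(-0.01), 0, 0, 0, np.float64(-0.128)]
[0, np.float64(-0.206), np.float64(-0.008), 0, 0, 0, np.float64(-0.163)]
[0, np.float64(-0.25), np.float64(-0.003), 0, 0, 0, np.float64(-0.198)]
[0, np.float64(-0.294), np.float64(0.005), 0, 0, 0, np.float64(-0.233)]
[0, np.float64(-0.337), np.float64(0.014), 0, 0, 0, np.float64(-0.268)]
```

>>> drive_tool(
  steps=[
    [0,-0.029,-0.004,0,0,0,-0.023],
    [0,-0.073,-0.008,0,0,0,-0.058],
    [0,-0.118,-0.01,0,0,0,-0.093],
    [0,-0.162,-0.01,0,0,0,-0.128],
    [0,-0.206,-0.008,0,0,0,-0.163],
    [0,-0.25,-0.003,0,0,0,-0.198],
    [0,-0.294,0.005,0,0,0,-0.233],
    [0,-0.337,0.014,0,0,0,-0.268],
  ],
)

```text
time_s: 12.45
position: [0.4889, -0.1651, 0.0789]
tcp_rot: [[-0.678, 0.735, -0.005], [0.735, 0.678, 0.005], [0.007, -0.001, -1.0]]
force: [-2.0, 5.7, 3.4]
opening: 0.006
grasp_force: 2.9
```

Run:
```python
from rig import *
from h import *
s=read_state(); arc(s,[3,6,9,12,15,18,21,24])
```

```text
pivot in tool [-0.0177  0.1005] yaw 42.72 F [-2.   5.7  3.4]
[0, np.float64(-0.044), np.float64(-0.007), 0, 0, 0, np.float64(-0.035)]
[0, np.float64(-0.088), np.float64(-0.011), 0, 0, 0, np.float64(-0.07)]
[0, np.float64(-0.133), np.float64(-0.013), 0, 0, 0, np.float64(-0.105)]
[0, np.float64(-0.177), np.float64(-0.012), 0, 0, 0, np.float64(-0.14)]
[0, np.float64(-0.222), np.float64(-0.01), 0, 0, 0, np.float64(-0.175)]
[0, np.float64(-0.266), np.float64(-0.005), 0, 0, 0, np.float64(-0.209)]
[0, np.float64(-0.31), np.float64(0.003), 0, 0, 0, np.float64(-0.244)]
[0, np.float64(-0.353), np.float64(0.012), 0, 0, 0, np.float64(-0.279)]
```

>>> drive_tool(
  steps=[
    [0,-0.044,-0.007,0,0,0,-0.035],
    [0,-0.088,-0.011,0,0,0,-0.07],
    [0,-0.133,-0.013,0,0,0,-0.105],
    [0,-0.177,-0.012,0,0,0,-0.14],
    [0,-0.222,-0.01,0,0,0,-0.175],
    [0,-0.266,-0.005,0,0,0,-0.209],
    [0,-0.31,0.003,0,0,0,-0.244],
    [0,-0.353,0.012,0,0,0,-0.279],
  ],
)

```text
time_s: 13.25
position: [0.5175, -0.195, 0.0785]
tcp_rot: [[-0.919, 0.395, -0.008], [0.395, 0.919, 0.006], [0.009, 0.002, -1.0]]
force: [-3.4, 5.2, 1.1]
opening: 0.008
grasp_force: 2.8
```

Run:
```python
from rig import *
from h import *
s=read_state(); arc(s,[3,6,9,12,15,17,18.5,20]); print(s['position'],s['joint_positions'][5])
```

```text
pivot in tool [-0.0189  0.1007] yaw 66.73 F [-3.4  5.2  1.1]
[0, np.float64(-0.044), np.float64(-0.007), 0, 0, 0, np.float64(-0.035)]
[0, np.float64(-0.089), np.float64(-0.012), 0, 0, 0, np.float64(-0.07)]
[0, np.float64(-0.133), np.float64(-0.014), 0, 0, 0, np.float64(-0.105)]
[0, np.float64(-0.178), np.float64(-0.014), 0, 0, 0, np.float64(-0.14)]
[0, np.float64(-0.222), np.float64(-0.012), 0, 0, 0, np.float64(-0.175)]
[0, np.float64(-0.252), np.float64(-0.009), 0, 0, 0, np.float64(-0.198)]
[0, np.float64(-0.274), np.float64(-0.007), 0, 0, 0, np.float64(-0.215)]
[0, np.float64(-0.296), np.float64(-0.003), 0, 0, 0, np.float64(-0.233)]
[ 0.51754229 -0.19498613  0.0784865 ] -99.0127072207249
```

>>> drive_tool(
  steps=[
    [0,-0.044,-0.007,0,0,0,-0.035],
    [0,-0.089,-0.012,0,0,0,-0.07],
    [0,-0.133,-0.014,0,0,0,-0.105],
    [0,-0.178,-0.014,0,0,0,-0.14],
    [0,-0.222,-0.012,0,0,0,-0.175],
    [0,-0.252,-0.009,0,0,0,-0.198],
    [0,-0.274,-0.007,0,0,0,-0.215],
    [0,-0.296,-0.003,0,0,0,-0.233],
  ],
)

```text
time_s: 14.05
position: [0.5495, -0.2097, 0.0781]
tcp_rot: [[-0.998, 0.057, -0.009], [0.057, 0.998, 0.005], [0.009, 0.005, -1.0]]
force: [-5.1, 2.9, 2.7]
opening: 0.008
grasp_force: 2.6
```

Run:
```python
from rig import *
from h import *
s=read_state(); arc(s,[1,2,3,4,4.7,5.4,6,6.5]); print(s['position'])
```

```text
pivot in tool [-0.0195  0.101 ] yaw 86.71 F [-5.1  2.9  2.7]
[0, np.float64(-0.015), np.float64(-0.003), 0, 0, 0, np.float64(-0.012)]
[0, np.float64(-0.029), np.float64(-0.005), 0, 0, 0, np.float64(-0.023)]
[0, np.float64(-0.044), np.float64(-0.007), 0, 0, 0, np.float64(-0.035)]
[0, np.float64(-0.059), np.float64(-0.009), 0, 0, 0, np.float64(-0.047)]
[0, np.float64(-0.069), np.float64(-0.01), 0, 0, 0, np.float64(-0.055)]
[0, np.float64(-0.08), np.float64(-0.012), 0, 0, 0, np.float64(-0.063)]
[0, np.float64(-0.089), np.float64(-0.012), 0, 0, 0, np.float64(-0.07)]
[0, np.float64(-0.096), np.float64(-0.013), 0, 0, 0, np.float64(-0.076)]
[ 0.54946693 -0.20969011  0.07807278]
```

>>> drive_tool(
  steps=[
    [0,-0.015,-0.003,0,0,0,-0.012],
    [0,-0.029,-0.005,0,0,0,-0.023],
    [0,-0.044,-0.007,0,0,0,-0.035],
    [0,-0.059,-0.009,0,0,0,-0.047],
  ],
)

```text
time_s: 14.45
position: [0.5564, -0.2112, 0.0781]
tcp_rot: [[-1.0, -0.013, -0.009], [-0.013, 1.0, 0.005], [0.009, 0.005, -1.0]]
force: [-4.5, 3.5, 1.4]
opening: 0.003
grasp_force: 2.5
```

>>> drive_tool(
  steps=[
    [0,-0.008,-0.002,0,0,0,-0.006],
    [0,-0.016,-0.003,0,0,0,-0.012],
  ],
)

```text
time_s: 14.65
position: [0.5583, -0.2117, 0.078]
tcp_rot: [[-0.999, -0.03, -0.009], [-0.03, 1.0, 0.005], [0.009, 0.005, -1.0]]
force: [-4.5, 2.6, 2.1]
opening: 0.005
grasp_force: 2.5
```

Run:
```python
from rig import *
from h import *
s=read_state(); arc(s,[1]); print(s['position'])
d=optics.capture('side'); P=cloud(d); g=d['color'].max(-1)
r=np.hypot(P[...,0]-PIV[0],P[...,1]-PIV[1])
m=(P[...,2]>.08)&(P[...,2]<.112)&(d['color'].min(-1)>90)&(r>.022)&(r<.085)&(P[...,1]>-.1)
q=P[m]; print(len(q),q.mean(0).round(4)); b=q.mean(0)[:2]-PIV; print('arm angle rel fixture x',np.degrees(np.arctan2(b[1],b[0]))-5)
w=np.linalg.svd(q[:,:2]-q.mean(0)[:2],full_matrices=False)[2][0]; print(w)
```

```text
pivot in tool [-0.0195  0.1011] yaw 91.74 F [-4.5  2.6  2.1]
[0, np.float64(-0.015), np.float64(-0.003), 0, 0, 0, np.float64(-0.012)]
[ 0.55830933 -0.2116828   0.07801157]
312 [ 0.5706 -0.051   0.0924]
arm angle rel fixture x 88.96038756084863
[-0.07999752  0.99679506]
```

>>> drive_tool(
  steps=[
    [0,-0.008,-0.002,0,0,0,-0.006],
    [0,-0.016,-0.003,0,0,0,-0.012],
  ],
)

```text
time_s: 14.9
position: [0.5601, -0.212, 0.078]
tcp_rot: [[-0.999, -0.048, -0.009], [-0.048, 0.999, 0.005], [0.009, 0.006, -1.0]]
force: [-4.9, 3.9, 1.7]
opening: 0.006
grasp_force: 2.5
```

>>> drive_tool(
  steps=[
    [0,-0.006,-0.002,0,0,0,-0.005],
    [0,-0.012,-0.003,0,0,0,-0.01],
  ],
)

```text
time_s: 15.1
position: [0.5616, -0.2123, 0.078]
tcp_rot: [[-0.998, -0.063, -0.009], [-0.063, 0.998, 0.005], [0.009, 0.006, -1.0]]
force: [-5.1, 3.5, 1.6]
opening: 0.006
grasp_force: 2.5
```

>>> drive_tool(
  steps=[
    [0,-0.006,-0.001,0,0,0,-0.005],
    [0,-0.012,-0.001,0,0,0,-0.01],
  ],
)

```text
time_s: 15.3
position: [0.5631, -0.2124, 0.078]
tcp_rot: [[-0.997, -0.078, -0.009], [-0.078, 0.997, 0.005], [0.009, 0.006, -1.0]]
force: [-5.5, 2.0, 0.9]
opening: 0.008
grasp_force: 2.5
```

>>> drive_tool(
  steps=[
    [0,-0.005,0,0,0,0,-0.002],
    [0,-0.01,0,0,0,0,-0.003],
  ],
)

```text
time_s: 15.5
position: [0.5636, -0.2125, 0.078]
tcp_rot: [[-0.996, -0.083, -0.011], [-0.083, 0.997, 0.005], [0.01, 0.006, -1.0]]
force: [-7.3, 1.8, 3.1]
opening: 0.002
grasp_force: 3.8
```

The force is rising, so the lever is at its stop. I'll press in small steps.

>>> drive_tool(
  steps=[
    [0,-0.006,0,0,0,0,0],
    [0,-0.006,0,0,0,0,0],
  ],
)

```text
time_s: 15.7
position: [0.5636, -0.2124, 0.078]
tcp_rot: [[-0.996, -0.083, -0.012], [-0.083, 0.997, 0.005], [0.012, 0.006, -1.0]]
force: [-7.8, 1.4, 2.7]
opening: 0.008
grasp_force: 4.1
```

>>> drive_tool(
  steps=[
    [0,-0.01,0,0,0,0,0],
    [0,-0.01,0,0,0,0,0],
  ],
)

```text
time_s: 15.9
position: [0.5635, -0.2124, 0.078]
tcp_rot: [[-0.996, -0.083, -0.015], [-0.084, 0.996, 0.005], [0.014, 0.006, -1.0]]
force: [-11.1, 0.3, 4.7]
opening: 0.005
grasp_force: 5.5
```

>>> drive_tool(
  steps=[
    [0,-0.01,0,0,0,0,0],
    [0,-0.01,0,0,0,0,0],
  ],
)

```text
time_s: 16.1
position: [0.5635, -0.2124, 0.078]
tcp_rot: [[-0.996, -0.084, -0.017], [-0.084, 0.996, 0.005], [0.017, 0.007, -1.0]]
force: [-14.6, -0.4, 6.7]
opening: 0.003
grasp_force: 6.8
```

>>> drive_tool(
  steps=[
    [0,0,0,0,0,0,0],
    [0,0,0,0,0,0,0],
    [0,0,0,0,0,0,0],
    [0,0,0,0,0,0,0],
    [0,0,0,0,0,0,0],
    [0,0,0,0,0,0,0],
    [0,0,0,0,0,0,0],
  ],
)

```text
time_s: 16.8
position: [0.5635, -0.2124, 0.078]
tcp_rot: [[-0.996, -0.084, -0.017], [-0.084, 0.996, 0.005], [0.016, 0.007, -1.0]]
force: [-13.2, -1.3, 7.0]
opening: 0.004
grasp_force: 6.7
```

Held at about 13–15 N. I'll back off along tool +x, then rise.

>>> drive_tool(
  steps=[
    [0,0.03,0,0,0,0,0],
    [0,0.08,0,0,0,0,0],
    [0,0.25,0,0,0,0,0],
    [0,0.45,0,0,0,0,0],
    [0,0.45,0,-0.3,0,0,0],
    [0,0.45,0,-0.65,0,0,0],
    [0,0.45,0,-1,0,0,0],
    [0,0.45,0,-1,0,0,0],
  ],
)

```text
time_s: 17.6
position: [0.5217, -0.2217, 0.2054]
tcp_rot: [[-0.997, -0.082, 0.012], [-0.082, 0.997, -0.009], [-0.012, -0.009, -1.0]]
force: [0.4, 0.5, -0.1]
opening: 0.004
grasp_force: 0.0
```

>>> drive_tool(
  steps=[
    [0,0.3,0,0,0,0,0],
    [0,0.6,0,-0.2,0,0,0],
    [0,0.6,0,-0.2,0,0,0],
    [0,0.6,0,-0.2,0,0,0],
  ],
)

```text
time_s: 18.0
position: [0.446, -0.2253, 0.2234]
tcp_rot: [[-0.997, -0.08, 0.002], [-0.08, 0.997, -0.001], [-0.002, -0.001, -1.0]]
force: [0.6, -0.9, -0.3]
opening: 0.005
grasp_force: 0.0
```

Run:
```python
from rig import *
from h import *
s=read_state(); print(s['time_s'],s['position'],s['force'])
o=[]
for n in('top','side'):
    d=optics.capture(n); P=cloud(d); o.append(cv2.resize(d['color'][130:270,210:350] if n=='top' else d['color'][120:260,160:300],None,fx=2.8,fy=2.8))
    r=np.hypot(P[...,0]-PIV[0],P[...,1]-PIV[1])
    m=(P[...,2]>.09)&(P[...,2]<.112)&(d['color'].max(-1)<75)&(r>.06)&(r<.14); q=P[m]
    if len(q): b=q.mean(0)[:2]-PIV; print(n,'sleeve',len(q),q.mean(0).round(4),'lever deg',np.degrees(np.arctan2(b[1],b[0]))-5+180,np.linalg.svd(q[:,:2]-q.mean(0)[:2],full_matrices=False)[2][0])
cv2.imwrite('pics/fin.png',np.hstack(o))
```

```text
18.0 [ 0.44604185 -0.22530772  0.22343819] [ 0.61239809 -0.90617031 -0.33643461]
top sleeve 174 [ 0.5804 -0.2091  0.1041] lever deg 88.27820225238106 [ 0.09174102 -0.9957829 ]
side sleeve 90 [ 0.5822 -0.2077  0.1065] lever deg 89.4004111845613 [-0.08411061  0.99645642]
```

View pics/fin.png

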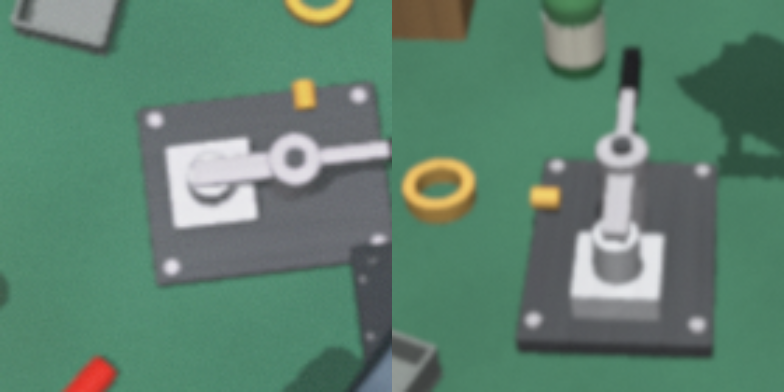

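The arm lies over the seated piece (left crop 210,172), the lever axis measures about 90°, and the robot is clear. I'll hand in.

```bash
python3 -c "
from rig import order
print(order.hand_in())"
```

```text
the job is handed in; nothing more can be done
None
```

The job is handed in, with no verdict shown: the piece is home in the pocket and released, and the lever was held against its end stop at about 13–15 N (about 16 N in all) for over half a second and left there at about 90°, with the robot clear.

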